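Release a fossil bone from its pin-locked hold-down

TASK

Release the fossil bone: draw the T-shaped locking pin straight out of its sleeve (hooking behind its crossbar is enough), sliding it low along the board without cocking or forcing it, and leave it lying on the board in front of the sleeve, in line with it. Then push the swing bar aside, away from the robot, fully open to its stop. Leave the bone where it lies and do not disturb the bottle, rock and brush.

Things in the scene. Friction and masses are not known exactly. Their poses are not given: they have to be found in the camera images.
- hold_down: Fixed fixture, under 90 mm tall: plywood board, top 20 mm above the bench, x +-0.075 m, y -0.27 to 0.23 m; on it a dark steel sleeve block 50 x 60 x 40 mm (feet to x = +-47 mm, 13 mm high) and a 4 mm plate y 0.03 to 0.226 m. Origin on the bench under the block's centre. +y along the bore, from its mouth (y = -0.03) to the pivot; +x roughly away from the robot. Turned -0.2 to 0.35 rad.
- lock_pin: Loose steel T-shaped pin, about 0.4 kg. Origin: centre of its crossbar, at the start about 37 mm above the bench and 50 to 66 mm from the sleeve's mouth. Shaft 24 mm across, along the pin's +y to its tip at y = 0.157 m. Crossbar 16 mm thick, 110 mm long along x, level; hub 31 mm across, 20 mm long. The shaft goes through sleeve and fork and locks the bar. A one-sided pull cocks it.
- pin_tip (a point): Tip of the locking pin, on its axis, 157 mm from the crossbar's centre. The pin is out of the sleeve once this point has passed the mouth (hold_down y below -0.03); that takes about 91 to 107 mm of travel along hold_down's -y.
- sleeve_mouth (a point): Centre of the sleeve's open mouth, where the pin is drawn out along hold_down's -y. Bore: round, 26 mm diameter, 60 mm long, level, axis 38.5 mm above the bench (18.5 above the board). Between mouth and crossbar a finger can stand on each side of the shaft.
- swing_bar (a joint): Angle of the steel swing bar (rad): 0 closed over the bone, along hold_down's -y from the pivot; grows as its free end swings level towards +x (counter-clockwise from above); stop at 1.2. Stiff by about 0.15 N m, stays where it is left. Bar 22 mm wide, 70 to 82 mm above the bench; rubber foot 26 mm across, underside at 61 mm, 80 mm from the pivot.
- bar_pivot (a point): Pivot of the swing bar: on its vertical hinge line at hold_down (0, 0.2), 76 mm above the bench.
- bar_fork (a point): Middle of the fork at the bar's free end, 154 mm from the pivot line, 55 mm above the bench. Fork 48 mm wide across the bar, 22 mm along it: two prongs 10 mm thick, 28 to 70 mm above the bench, one each side of the pin. Its flat side facing the robot is the place to push.
- toe_bone: The fossil bone, dumb-bell shaped, 67x82x30 mm, lying loose on a cork pad (top 28 mm above the bench) under the bar, its top about 58 mm above the bench. Origin: centre of its underside. Leave it.
- consolidant_bottle: Bystander: brown bottle with black cap, 54 mm across, 105 mm high. Origin: centre of its underside.
- stone_b: Bystander: lump of rock 44x60x46 mm. Origin: centre of its underside.
- brush_2: Bystander: flat brush 24x184x12 mm lying along its y. Origin: centre of its underside.

How it is judged:
By the outcome, as a careful person would: the job done as asked, in the order asked, and still so for the second after the job is handed in, with the robot touching nothing.
It also fails if it takes over 54 s, if anything falls off the work surface, if the arm or the gripper's body presses on something with over 40 N, if the wrist force passes 120 N, or if a joint passes its speed limit or range.

ROBOT

A 6-joint arm with a two-finger parallel gripper is mounted at the origin on a cart in front of the work surface, level with it; the furniture and walls round the work are solid. World frame = base frame: x ahead of the robot, y to its left, z up, the work surface at z = 0. Lengths are in m, angles in degrees, forces in N, time in s.
With the tool pointing down it reaches from about 0.275 to 0.975 m from the base axis. Payload 8.4 kg.
Tool frame: the origin (TCP) lies where the fingers leave the gripper's body, on its centre line; the fingertips stand 88 mm ahead of it and the grasp point (between the pads) lies 69 mm ahead of it (env.tcp_to_grasp is the distance from the TCP to the grasp point, in m); z points along the fingers, y is the line along which they close (so a half turn about z gives the same grasp; the last joint's range is limited). The gripper opens to 92 mm and grips with 3 to 60 N. Pads are 20 mm wide; open, the fingers measure 128 mm over their backs; the gripper's body (75 mm by 189 mm) begins 69 mm behind the grasp point.
Start: joints at [71.826, 20.225, 93.587, -0, 66.188, -0.138], TCP at [0.194, 0.594, 0.303] pointing down, gripper open.
Joint ranges: [-150.9, 150.9], [-52.94, 120.26], [3.33, 152.33], [-74.26, 254.26], [0, 154.13], [-172.89, 172.89]. Speed limits (degrees/s): [127.2, 127.2, 159.86, 180, 180, 180].

INTERFACE

Orientations are given as a 3x3 rotation matrix whose columns are the frame's x, y, z axes.
In Python, from rig import env, eyes gives the robot as it stands.
- The arm moves only by the tool drive_tool, never from a script. Its arguments are lists of equal length, an entry for each row: "delta_pos": the shift along the tool's x, y, z scaled (see below), a list of three; "roll": the turn about the tool's z scaled (see below). In form: {"delta_pos": [[tx, ty, tz], ...], "roll": [roll, ...]}. A call has 1 to 8 rows; each row shifts and turns the commanded pose from where the row before left it, along the tool's axes as they then stand; what a row does not reach is not made up. The controller multiplies each number of a shift by 40 mm and each number of a turn by 0.12 rad. A row lasts 1/12 s, in which the tool goes at most 41.7 mm and 7.16 degrees, less where a joint would pass 70% of its speed; a pose out of reach is approached as far as the arm can. A call with a number of a shift or a turn outside -1 to 1 is refused whole. A call with a gripper value outside its range is refused whole. "grip" is the closure in counts, from 0 (fully open) to 255 (shut), set as the call begins (left out, the last holds). The fingers move at their own pace and stop on an object; the grip force is fixed at half the most. Time passes only in rows, so rows that do not move let the fingers close. It gives the time, the measured TCP pose, the force, the opening and the grip force at its end, in the units of the state.
- env.state(): the state, without advancing time (a new reading comes with each control period).
- eyes.read_camera(name): name is "side" or "top"; returns (picture, depth): 400x640x3 uint8, red, green, blue; 400x640 float32, m along the optical axis (not along the pixel's ray), 0 where there is no reading.
- eyes.camera_info(name): a dict with "vfov" (degrees; the focal length in pixels is half the picture's height over the tangent of half this angle, whatever the lens; pixels are square), "cx", "cy" (the principal point, pixels), "rvec" (rotation vector, rad) and "tvec" (3), from world to camera coordinates, as OpenCV has them. Camera axes: x right, y down, z forward; pixel columns grow to the right and rows downward; lengths in m; the calibration is good to about 2 mm. A picture is of the moment at which its call begins. camera_info takes no time and is no camera call.
- env.finish_job(): hands the job in; it is judged then, once.
The state is a dict: "clock": time; "joint_pos": joint angles; "qd": joint speeds; "effort": joint torques, N m; "ee_pos": TCP position; "ee_rot": TCP orientation; "force": force on the tool from outside, world axes, zero at the start; "moment": the same for the moment, N m; "grip_width": finger opening in m; "gripper_force": force on a finger pad.
Only numpy, scipy, OpenCV 4.12 (cv2) and the standard library are available. Lean on these libraries where they do the work, as an engineer would, in place of code of your own. Each camera call takes 0.05 s, during which the arm holds its last target. There are 200 camera calls.

## Working session

There is one attempt and no reset: what is moved stays moved. The work goes in short steps, Python scripts to look and compute and a tool call to move; the robot and the scene stay as the last step left them, time stands still between calls to the robot, and variables do not carry over. Pictures are saved under pics/ and viewed, at most 10 in all, crops included, and the job is handed in when it is done.

Besides the shell and the picture viewer there is one more tool, called after ">>>" in YAML: its name, and indented under it one key for each argument. drive_tool: Moves the arm, as the interface text tells. Shifts and turns lie within -1 to 1; 1 stands for 40 mm of shift or 0.12 rad of turn. Its arguments: {"type":"object","properties":{"delta_pos":{"type":"array"},"roll":{"type":"array"},"grip":{"type":"number"}},"required":["delta_pos","roll"]}

```bash
mkdir -p pics
cat > h.py <<'E'
import numpy as np, cv2
from rig import env, eyes
def cam(n):
    i=eyes.camera_info(n); f=200/np.tan(np.radians(i['vfov']/2))
    K=np.array([[f,0,i['cx']],[0,f,i['cy']],[0,0,1]]); R=cv2.Rodrigues(np.array(i['rvec'],float))[0]
    return K,R,np.array(i['tvec'],float).ravel()
def shot(n,fn=None):
    p,d=eyes.read_camera(n)
    if fn: cv2.imwrite('pics/'+fn,p[:,:,::-1])
    return p,d
def cloud(n,d):
    K,R,t=cam(n); v,u=np.mgrid[:400,:640]
    c=np.stack([(u-K[0,2])/K[0,0]*d,(v-K[1,2])/K[1,1]*d,d],-1)
    return (c-t)@R
def ray(n,uv,z):
    K,R,t=cam(n); o=-R.T@t; uv=np.atleast_2d(uv)
    r=np.c_[(uv[:,0]-K[0,2])/K[0,0],(uv[:,1]-K[1,2])/K[1,1],np.ones(len(uv))]@R
    return o+r*((z-o[2])/r[:,2])[:,None]
E
ls
python3 - <<'E'
from h import *
for n in('top','side'):
    p,d=shot(n,n+'0.png'); np.savez('/tmp/'+n+'0.npz',p=p,d=d); print(n,eyes.camera_info(n),(d>0).mean()); K,R,t=cam(n); print(-R.T@t)
s=env.state(); print(s['clock'],s['ee_pos'],s['ee_rot'],s['force'],s['grip_width'])
E
```

```text
h.py
pics
top {'vfov': 47.83722450456394, 'cx': 322.68023260799913, 'cy': 194.55298298150728, 'rvec': array([ 2.15891383, -2.18686416,  0.10960693]), 'tvec': array([-0.04518556,  0.58946346,  1.45059249])} 0.99602734375
[ 0.44479655 -0.04701311  1.50122392]
side {'vfov': 55.765877179076305, 'cx': 313.4881001344396, 'cy': 200.72468019067583, 'rvec': array([ 2.0611626 , -0.19729936,  0.14165546]), 'tvec': array([-0.56955367,  0.1094654 ,  1.21587349])} 0.9959921875
[ 0.34332876 -1.10764543  0.68554312]
0.1 [0.19342011 0.59398149 0.30205886] [[-9.50842785e-01  3.09673796e-01 -3.70546612e-04]
 [ 3.09674018e-01  9.50842113e-01 -1.13088559e-03]
 [ 2.12568978e-06 -1.19004306e-03 -9.99999292e-01]] [0.33164509 0.49395719 0.15554341] 0.09239883204650755
```

View pics/top0.png

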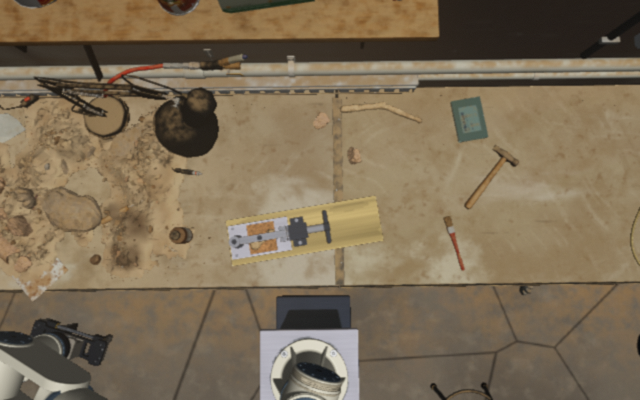

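View pics/side0.png

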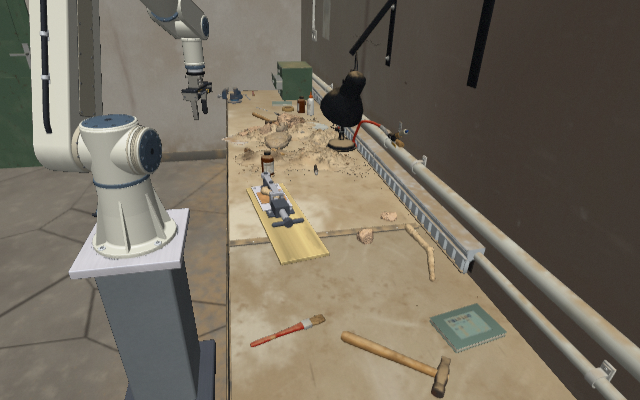

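The top view shows the board from (228,240) to (382,220), with the pivot near (236,242), the block near (298,231) and the crossbar near (326,226). In the side view the crossbar is near (288,222) and the bottle near (267,163).

Run:
```python
from h import *
z=np.load('/tmp/top0.npz'); p,d=z['p'],z['d']; C=cloud('top',d)
cv2.imwrite('pics/topc.png',cv2.resize(p[185:275,215:395,::-1],None,fx=4.4,fy=4.4,interpolation=cv2.INTER_CUBIC))
s=np.load('/tmp/side0.npz'); Cs=cloud('side',s['d'])
cv2.imwrite('pics/sidec.png',cv2.resize(s['p'][140:275,225:355,::-1],None,fx=4.4,fy=4.4,interpolation=cv2.INTER_CUBIC))
for uv in [(236,242),(298,231),(326,226),(325,212),(328,241),(312,229),(360,218),(181,236),(260,265),(300,275)]: print(uv,C[uv[1],uv[0]].round(4))
# board plane
hsv=cv2.cvtColor(p,cv2.COLOR_RGB2HSV); print(hsv[218,360],hsv[210,280])
m=((np.abs(C[...,2]-.02)<.008)).astype(np.uint8); m[:, :215]=0;m[:,395:]=0;m[:185]=0;m[275:]=0
m=cv2.morphologyEx(m,cv2.MORPH_CLOSE,np.ones((5,5)))
m=((C[...,2]>.012)).astype(np.uint8); m[:, :215]=0;m[:,395:]=0;m[:185]=0;m[270:]=0
c=max(cv2.findContours(m,0,2)[0],key=cv2.contourArea); P=C[c[:,0,1],c[:,0,0]]; xy=ray('top',c[:,0],.02)[:,:2].astype(np.float32)
print('board',cv2.minAreaRect(xy))
for lo,hi in((.028,.052),(.052,.066),(.066,.09)):
    mm=m.astype(bool)&(C[...,2]>lo)&(C[...,2]<hi); print(lo,mm.sum(),C[mm].mean(0) if mm.any() else 0)
```

```text
(236, 242) [0.438  0.2185 0.0926]
(298, 231) [0.4701 0.0275 0.0597]
(326, 226) [ 0.4853 -0.0621  0.0461]
(325, 212) [ 0.5305 -0.0595  0.0444]
(328, 241) [ 0.4371 -0.0679  0.0428]
(312, 229) [ 0.4762 -0.0168  0.0443]
(360, 218) [ 0.5108 -0.1744  0.0201]
(181, 236) [0.4588 0.3918 0.0853]
(260, 265) [ 3.612e-01  1.566e-01 -1.000e-04]
(300, 275) [0.3271 0.025  0.0029]
[ 21 108 180] [ 20  54 171]
board ((0.473990797996521, 0.01058797538280487), (0.15067966282367706, 0.49974796175956726), 8.750689506530762)
0.028 886 [0.464031   0.06750094 0.03624192]
0.052 358 [0.46602543 0.04374349 0.05922523]
0.066 498 [0.45249738 0.14475891 0.0819862 ]
```

View pics/topc.png

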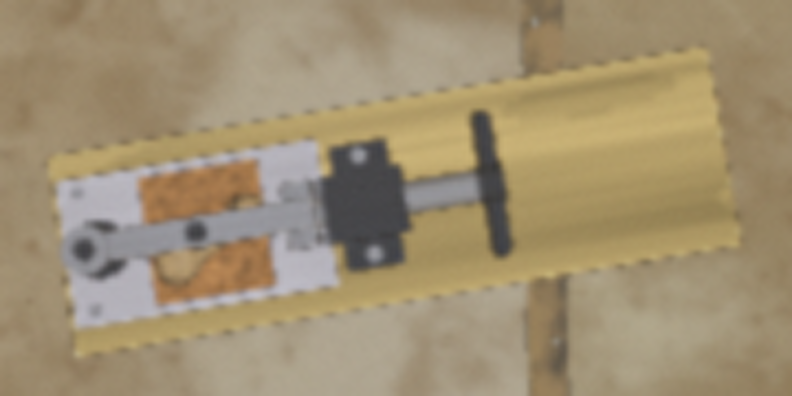

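View pics/sidec.png

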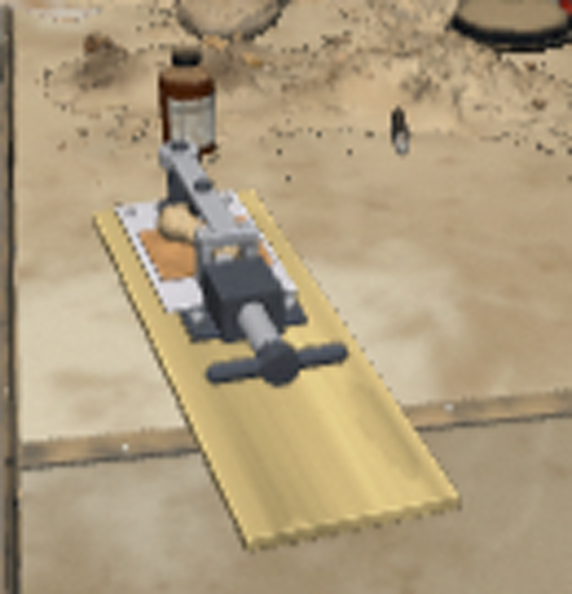

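The crops show the board frame clearly: the block sits between pivot and crossbar, the crossbar is square to the shaft, and the bone and cork lie under the bar. I'll refine the pin in the board's frame.

```bash
cat >> h.py <<'E'
a=np.radians(8.75); X=np.array([np.cos(a),np.sin(a)]); Y=np.array([-np.sin(a),np.cos(a)]); O=np.array([.474,.0106])+.02*Y
def loc(P): q=np.asarray(P)[...,:2]-O; return np.stack([q@X,q@Y],-1)
E
python3 - <<'E'
from h import *
z=np.load('/tmp/top0.npz'); p,d=z['p'],z['d']; C=cloud('top',d); L=loc(C); Z=C[...,2]
g=p.astype(int); dark=g.max(-1)<90; inb=(abs(L[...,0])<.07)
def st(n,m,zz):
    v,u=np.nonzero(m); q=loc(ray('top',np.c_[u,v],zz)); print(n,len(v),'mean',q.mean(0).round(4),'min',q.min(0).round(4),'max',q.max(0).round(4),'z',np.median(Z[m]).round(4)); return q
q=st('crossbar',dark&inb&(L[...,1]<-.07)&(L[...,1]>-.12),.043)
print('xbar slope',np.polyfit(q[:,0],q[:,1],1))
q=st('shaft',inb&(L[...,1]<-.04)&(L[...,1]>-.075)&(Z>.028)&(abs(L[...,0])<.03),.048); print(np.polyfit(q[:,1],q[:,0],1))
st('block',dark&(abs(L[...,0])<.06)&(abs(L[...,1])<.045)&(Z>.05),.06)
q=st('bar',(Z>.07)&inb&(L[...,1]>.04)&(L[...,1]<.17),.082); print(np.polyfit(q[:,1],q[:,0],1))
s=np.load('/tmp/side0.npz'); Cs=cloud('side',s['d']); Ls=loc(Cs); m=(s['p'].max(-1)<90)&(abs(Ls[...,0])<.07)&(Ls[...,1]<-.07)&(Ls[...,1]>-.12)&(Cs[...,2]>.025)
print('side xbar',m.sum(),Ls[m].mean(0),Ls[m].min(0),Ls[m].max(0),Cs[m][:,2].min(),Cs[m][:,2].max())
E
```

```text
crossbar 310 mean [ 0.2003 -0.0554] min [-0.5857 -1.2278] max [0.8955 0.9651] z 1.5012
xbar slope [-0.12121547 -0.03110686]
shaft 83 mean [-0.001  -0.0574] min [-0.0157 -0.0745] max [ 0.0111 -0.0402] z 0.0462
[-0.02171735 -0.00227386]
block 271 mean [-0.001  -0.0011] min [-0.0253 -0.03  ] max [0.0244 0.0277] z 0.0602
bar 336 mean [-0.0008  0.0974] min [-0.0244  0.0399] max [0.023  0.1691] z 0.0822
[-0.00014646 -0.00078914]
side xbar 116 [-0.00613442 -0.10101822] [-0.05686272 -0.10660883] [ 0.04657522 -0.08525343] 0.025032671551392084 0.051323359750666486
```

>>> drive_tool:
  delta_pos:
    - [-0.48, -0.52, 0]
    - [-0.48, -0.52, 0]
    - [-0.48, -0.52, 0]
    - [-0.48, -0.52, 0]
    - [-0.48, -0.52, 0]
    - [-0.48, -0.52, 0]
    - [-0.48, -0.52, 0]
    - [-0.48, -0.52, 0]
  roll: [0, 0, 0, 0, 0, 0, 0, 0]
  grip: 0

```text
clock: 0.77
ee_pos: [0.2882, 0.3871, 0.3025]
ee_rot: [[-0.951, 0.309, -0.0], [0.309, 0.951, -0.0], [0.0, -0.0, -1.0]]
force: [0.6, 1.1, 0.5]
grip_width: 0.0919
gripper_force: 0.0
```

>>> drive_tool:
  delta_pos:
    - [-0.48, -0.52, 0]
    - [-0.48, -0.52, 0]
    - [-0.48, -0.52, 0]
    - [-0.48, -0.52, 0]
    - [-0.48, -0.52, 0]
    - [-0.48, -0.52, 0]
    - [-0.48, -0.52, 0]
    - [-0.48, -0.52, 0]
  roll: [0, 0, 0, 0, 0, 0, 0, 0]

```text
clock: 1.43
ee_pos: [0.3827, 0.1814, 0.3026]
ee_rot: [[-0.951, 0.31, -0.0], [0.31, 0.951, -0.0], [0.0, -0.0, -1.0]]
force: [0.4, 0.3, -0.2]
grip_width: 0.0918
gripper_force: 0.0
```

>>> drive_tool:
  delta_pos:
    - [-0.48, -0.52, 0]
    - [-0.48, -0.52, 0]
    - [-0.48, -0.52, 0]
    - [-0.48, -0.52, 0]
    - [-0.48, -0.52, 0]
    - [-0.48, -0.52, 0]
    - [0, 0, 0]
    - [0, 0, 0]
  roll: [0, 0, 0, 0, 0, 0, 0, 0]

```text
clock: 2.1
ee_pos: [0.4536, 0.0274, 0.3024]
ee_rot: [[-0.95, 0.312, -0.001], [0.312, 0.95, 0.0], [0.001, -0.0, -1.0]]
force: [-0.3, 0.9, 0.3]
grip_width: 0.0918
gripper_force: 0.0
```

>>> drive_tool:
  delta_pos:
    - [0, 0, 0]
    - [0, 0, 0]
    - [0, 0, 0]
    - [0, 0, 0]
    - [0, 0, 0]
    - [0, 0, 0]
    - [0, 0, 0]
    - [0, 0, 0]
  roll: [0.95, 0.95, 0.95, 0.95, 0.95, 0.95, 0.95, 0.95]
  grip: 120

```text
clock: 2.77
ee_pos: [0.4528, 0.0295, 0.3025]
ee_rot: [[-0.333, 0.943, -0.001], [0.943, 0.333, 0.0], [0.001, -0.001, -1.0]]
force: [0.4, 0.9, 1.4]
grip_width: 0.0488
gripper_force: 0.0
```

>>> drive_tool:
  delta_pos:
    - [0, 0, 0]
    - [0, 0, 0]
    - [-0.5, 0.14, 0]
    - [-0.5, 0.14, 0]
    - [-0.5, 0.15, 0]
    - [0, 0, 0.5]
    - [0, 0, 0.5]
    - [0, 0, 0]
  roll: [0.8, 0.79, 0, 0, 0, 0, 0, 0]

```text
clock: 3.43
ee_pos: [0.4775, -0.0274, 0.2597]
ee_rot: [[-0.153, 0.988, -0.005], [0.988, 0.153, 0.001], [0.001, -0.005, -1.0]]
force: [-0.8, 0.3, -0.6]
grip_width: 0.0489
gripper_force: 0.0
```

>>> drive_tool:
  delta_pos:
    - [0, 0, 0.5]
    - [0, 0, 0.5]
    - [0, 0, 0.5]
    - [0, 0, 0.5]
    - [0, 0, 0]
    - [0, 0, 0]
    - [0, 0, 0]
    - [0, 0, 0]
  roll: [0, 0, 0, 0, 0, 0, 0, 0]

```text
clock: 4.1
ee_pos: [0.4804, -0.028, 0.1842]
ee_rot: [[-0.153, 0.988, 0.002], [0.988, 0.153, -0.0], [-0.0, 0.002, -1.0]]
force: [-0.4, -1.1, 0.1]
grip_width: 0.0484
gripper_force: 0.0
```

Run:
```python
from h import *
s=env.state(); print(s['clock'],s['ee_pos'],loc(s['ee_pos']),np.degrees(np.arctan2(s['ee_rot'][1][1],s['ee_rot'][0][1])),s['joint_pos'])
p,d=shot('side'); cv2.imwrite('pics/s1.png',cv2.resize(p[140:275,225:355,::-1],None,fx=4.4,fy=4.4,interpolation=cv2.INTER_CUBIC))
```

```text
4.1 [ 0.48044263 -0.02801408  0.18415138] [ 0.00049354 -0.05914474] 8.8023348659523 [-3.51738941e+00  1.66353152e+01  1.16898187e+02  4.24952713e-03
  4.63479755e+01 -1.23226318e+01]
```

View pics/s1.png

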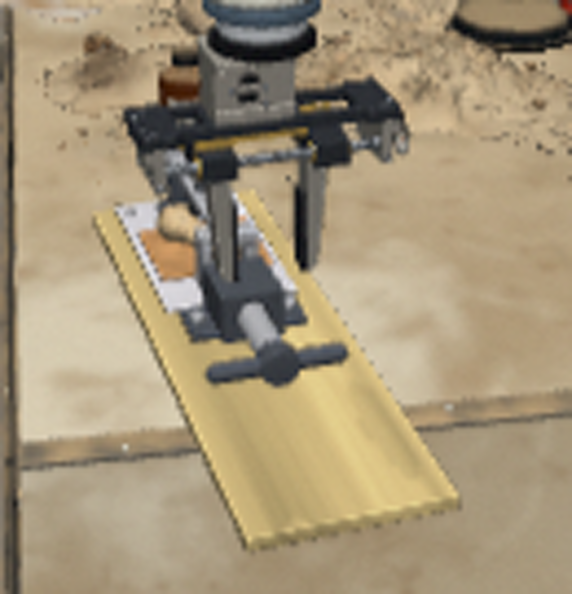

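The fingers hang either side of the shaft, between the mouth and the crossbar. Next I lower them behind the crossbar.

>>> drive_tool:
  delta_pos:
    - [0, -0.03, 0.3]
    - [0, 0, 0.3]
    - [0, 0, 0.3]
    - [0, 0, 0.3]
    - [0, 0, 0.3]
    - [0, 0, 0.22]
    - [0, 0, 0]
    - [0, 0, 0]
  roll: [0, 0, 0, 0, 0, 0, 0, 0]

```text
clock: 4.82
ee_pos: [0.4786, -0.0285, 0.1141]
ee_rot: [[-0.153, 0.988, -0.0], [0.988, 0.153, 0.0], [0.0, -0.0, -1.0]]
force: [0.9, 0.3, 0.4]
grip_width: 0.0486
gripper_force: 0.0
```

>>> drive_tool:
  delta_pos:
    - [-0.08, 0, 0]
    - [-0.08, 0, 0]
    - [-0.08, 0, 0]
    - [-0.08, 0, 0]
    - [0, 0, 0]
    - [0, 0, 0]
  roll: [0, 0, 0, 0, 0, 0]

```text
clock: 5.32
ee_pos: [0.4805, -0.0414, 0.1141]
ee_rot: [[-0.152, 0.988, 0.0], [0.988, 0.152, -0.0], [-0.0, 0.0, -1.0]]
force: [1.1, -0.1, 0.4]
grip_width: 0.0486
gripper_force: 0.0
```

>>> drive_tool:
  delta_pos:
    - [-0.05, 0, 0]
    - [-0.05, 0, 0]
    - [-0.05, 0, 0]
    - [-0.05, 0, 0]
    - [-0.05, 0, 0]
    - [-0.05, 0, 0]
    - [-0.05, 0, 0]
    - [-0.05, 0, 0]
  roll: [0, 0, 0, 0, 0, 0, 0, 0]

```text
clock: 5.98
ee_pos: [0.4828, -0.0571, 0.1138]
ee_rot: [[-0.153, 0.988, -0.0], [0.988, 0.153, 0.0], [0.0, -0.0, -1.0]]
force: [0.2, 2.4, -0.2]
grip_width: 0.0488
gripper_force: 1.2
```

Run:
```python
from h import *
s=env.state(); print(loc(s['ee_pos']),s['force'],s['moment'])
```

```text
[-0.00158192 -0.08826356] [ 0.15538566  2.36813969 -0.206572  ] [ 0.39422763  0.12253784 -0.05030334]
```

>>> drive_tool:
  delta_pos:
    - [-0.08, 0, 0]
    - [-0.08, 0, 0]
    - [-0.08, 0, 0]
    - [-0.08, 0, 0]
    - [-0.08, 0, 0]
    - [-0.08, 0, 0]
    - [-0.08, 0, 0]
    - [-0.08, 0, 0]
  roll: [0, 0, 0, 0, 0, 0, 0, 0]

```text
clock: 6.65
ee_pos: [0.4867, -0.0826, 0.1139]
ee_rot: [[-0.153, 0.988, -0.0], [0.988, 0.153, -0.0], [-0.0, -0.0, -1.0]]
force: [-0.1, 1.9, -1.5]
grip_width: 0.0487
gripper_force: 0.9
```

>>> drive_tool:
  delta_pos:
    - [-0.08, 0, 0]
    - [-0.08, 0, 0]
    - [-0.08, 0, 0]
    - [-0.08, 0, 0]
    - [-0.08, 0, 0]
    - [-0.08, 0, 0]
    - [-0.08, 0, 0]
    - [-0.08, 0, 0]
  roll: [0, 0, 0, 0, 0, 0, 0, 0]

```text
clock: 7.32
ee_pos: [0.4907, -0.1078, 0.1139]
ee_rot: [[-0.153, 0.988, -0.0], [0.988, 0.153, -0.0], [-0.0, -0.0, -1.0]]
force: [0.6, 1.4, -1.7]
grip_width: 0.0486
gripper_force: 0.9
```

Run:
```python
from h import *
s=env.state(); print(loc(s['ee_pos']),s['force'],s['moment'])
p,d=shot('side'); cv2.imwrite('pics/s2.png',cv2.resize(p[140:275,225:355,::-1],None,fx=4.4,fy=4.4,interpolation=cv2.INTER_CUBIC))
```

```text
[-0.00152664 -0.1395963 ] [ 0.6053341   1.36215727 -1.66571018] [0.19973442 0.08925753 0.01431174]
```

View pics/s2.png

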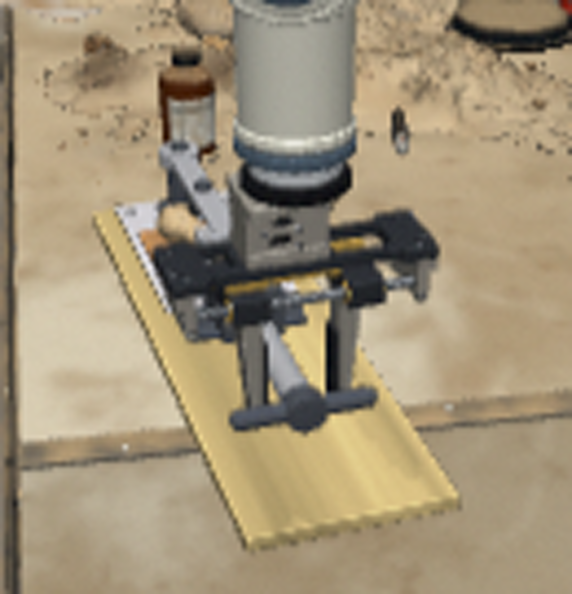

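The pin slides out square behind both fingers, with its hub at crop (305,405). I'll draw it the remaining 46 mm.

>>> drive_tool:
  delta_pos:
    - [-0.08, 0, 0]
    - [-0.08, 0, 0]
    - [-0.08, 0, 0]
    - [-0.08, 0, 0]
    - [-0.08, 0, 0]
    - [-0.08, 0, 0]
    - [-0.08, 0, 0]
    - [-0.08, 0, 0]
  roll: [0, 0, 0, 0, 0, 0, 0, 0]

```text
clock: 8.03
ee_pos: [0.4946, -0.1332, 0.1139]
ee_rot: [[-0.153, 0.988, 0.0], [0.988, 0.153, -0.0], [-0.0, 0.0, -1.0]]
force: [-0.4, 2.1, 0.4]
grip_width: 0.0486
gripper_force: 0.6
```

>>> drive_tool:
  delta_pos:
    - [-0.08, 0, 0]
    - [-0.08, 0, 0]
    - [-0.08, 0, 0]
    - [-0.08, 0, 0]
    - [-0.08, 0, 0]
    - [-0.08, 0, 0]
    - [-0.05, 0, 0]
    - [0, 0, 0]
  roll: [0, 0, 0, 0, 0, 0, 0, 0]

```text
clock: 8.7
ee_pos: [0.498, -0.1543, 0.1139]
ee_rot: [[-0.152, 0.988, 0.0], [0.988, 0.152, -0.0], [-0.0, 0.0, -1.0]]
force: [0.4, -0.7, 0.1]
grip_width: 0.0485
gripper_force: 0.0
```

Run:
```python
from h import *
s=env.state(); print(loc(s['ee_pos']),s['force'],s['moment'])
```

```text
[-0.00140007 -0.18664671] [ 0.35680699 -0.74811893  0.07235364] [-0.089991    0.08165144 -0.02624588]
```

>>> drive_tool:
  delta_pos:
    - [0.08, 0, 0]
    - [0.08, 0, 0]
    - [0, 0, -0.3]
    - [0, 0, -0.6]
    - [0, 0, -0.6]
    - [0, 0, -0.6]
    - [0, 0, -0.5]
    - [0, 0, 0]
  roll: [0, 0, 0, 0, 0, 0, 0, 0]

```text
clock: 9.37
ee_pos: [0.4987, -0.1477, 0.2217]
ee_rot: [[-0.153, 0.988, 0.006], [0.988, 0.153, -0.002], [-0.003, 0.006, -1.0]]
force: [1.8, -0.7, -0.8]
grip_width: 0.0486
gripper_force: 0.0
```

>>> drive_tool:
  delta_pos:
    - [0.7, -0.16, 0]
    - [0.7, -0.16, 0]
    - [0.7, -0.16, 0]
    - [0.7, -0.16, 0]
    - [0.7, -0.16, 0]
    - [0.7, -0.16, 0]
    - [0.7, -0.16, 0]
    - [0.7, -0.18, 0]
  roll: [0, 0, 0, 0, 0, 0, 0, 0]
  grip: 255

```text
clock: 10.03
ee_pos: [0.4102, 0.0672, 0.2173]
ee_rot: [[-0.153, 0.988, -0.0], [0.988, 0.153, -0.0], [-0.0, -0.0, -1.0]]
force: [0.0, 0.3, 0.8]
grip_width: 0.0001
gripper_force: 0.0
```

>>> drive_tool:
  delta_pos:
    - [0, 0, 0]
    - [0, 0, 0]
  roll: [0, 0]

```text
clock: 10.2
ee_pos: [0.4105, 0.067, 0.2174]
ee_rot: [[-0.156, 0.988, -0.0], [0.988, 0.156, -0.0], [-0.0, -0.0, -1.0]]
force: [-0.1, 0.1, -0.5]
grip_width: 0.0006
gripper_force: 0.0
```

Run:
```python
from h import *
s=env.state(); print(s['clock'],s['ee_pos'],loc(s['ee_pos']),s['grip_width'])
p,d=shot('top'); cv2.imwrite('pics/t2.png',cv2.resize(p[185:275,215:395,::-1],None,fx=4.4,fy=4.4,interpolation=cv2.INTER_CUBIC))
C=cloud('top',d); L=loc(C); Z=C[...,2]
m=(Z>.028)&(Z<.06)&(abs(L[...,0])<.07)&(L[...,1]<-.036)&(L[...,1]>-.26); q=L[m]; print(q.min(0),q.max(0),np.median(Z[m]))
sh=q[q[:,1]>-.16]; print('shaft',sh.mean(0),np.polyfit(sh[:,1],sh[:,0],1),'tip',sh[:,1].max())
```

```text
10.2 [0.41046139 0.06704936 0.21738407] [-0.05421184  0.04545809] 0.0005744830339275826
[-0.06931325 -0.25674784] [ 0.0666039  -0.03902436] 0.04321102452907433
shaft [-0.00023103 -0.10451635] [0.0302415 0.0029297] tip -0.0390243640207806
```

View pics/t2.png

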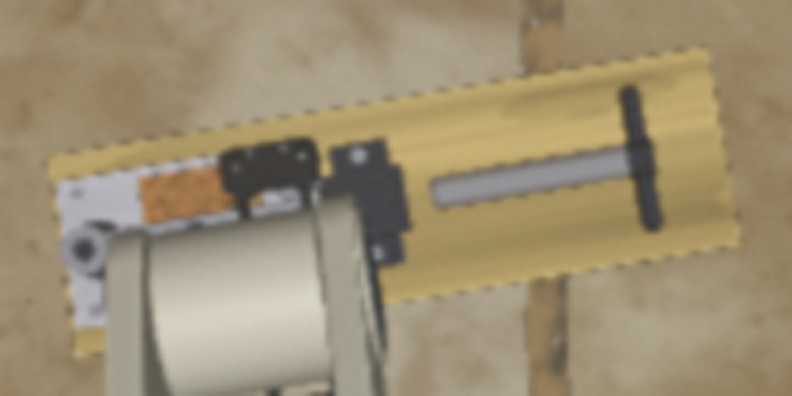

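The pin lies clear of the sleeve and in line with it: tip at crop (435,192), crossbar at (640,158). Next I lower the closed fingers beside the fork.

>>> drive_tool:
  delta_pos:
    - [0.1, -0.08, 0]
    - [0, 0, 0.35]
    - [0, 0, 0.35]
    - [0, 0, 0.35]
    - [0, 0, 0.35]
    - [0, 0, 0.35]
    - [0, 0, 0.35]
    - [0, 0, 0]
  roll: [0, 0, 0, 0, 0, 0, 0, 0]

```text
clock: 10.92
ee_pos: [0.4064, 0.0685, 0.1319]
ee_rot: [[-0.151, 0.989, -0.003], [0.989, 0.151, -0.001], [-0.0, -0.004, -1.0]]
force: [-1.0, -0.7, -0.8]
grip_width: 0.0002
gripper_force: 0.0
```

>>> drive_tool:
  delta_pos:
    - [0, 0.1, 0]
    - [0, 0.1, 0]
    - [0, 0.1, 0]
    - [0, 0.05, 0]
    - [0, 0, 0]
  roll: [0, 0, 0, 0, 0]

```text
clock: 11.33
ee_pos: [0.4223, 0.0717, 0.1345]
ee_rot: [[-0.152, 0.988, 0.002], [0.988, 0.152, 0.0], [-0.0, 0.002, -1.0]]
force: [0.8, -0.1, 0.1]
grip_width: 0.0006
gripper_force: 0.0
```

```bash
cat > plan.py <<'E'
from h import *
import sys
s=env.state(); l=loc(s['ee_pos']); print(s['clock'],l,s['ee_pos'][2],s['force'])
# path: finger centre at bar radius r, offset h behind fork centreline, tool rolled with the bar
h,r=float(sys.argv[1]),.148
th=np.arange(0,1.30,.06); e=np.c_[np.sin(th),-np.cos(th)]; n=np.c_[np.cos(th),np.sin(th)]
P=np.array([-.001,.199])+r*e-h*n
for k in range(len(th)-1):
    D=P[k+1]-P[k]; print(round(th[k+1],2),P[k+1].round(4),'tool x,y units (rolled)',np.round([D@-e[k]/.04,D@n[k]/.04],3))
E
python3 plan.py .042
```

```text
11.3333 [-0.04177005  0.04824688] 0.13451885283690085 [ 0.7771272  -0.13572575  0.06827528]
0.06 [-0.034   0.0487] tool x,y units (rolled) [-0.056  0.224]
0.12 [-0.025  0.047] tool x,y units (rolled) [-0.056  0.224]
0.18 [-0.0158  0.0459] tool x,y units (rolled) [-0.056  0.224]
0.24 [-0.0066  0.0453] tool x,y units (rolled) [-0.056  0.224]
0.3 [0.0026 0.0452] tool x,y units (rolled) [-0.056  0.224]
0.36 [0.0118 0.0457] tool x,y units (rolled) [-0.056  0.224]
0.42 [0.021  0.0467] tool x,y units (rolled) [-0.056  0.224]
0.48 [0.0301 0.0483] tool x,y units (rolled) [-0.056  0.224]
0.54 [0.0391 0.0505] tool x,y units (rolled) [-0.056  0.224]
0.6 [0.0479 0.0531] tool x,y units (rolled) [-0.056  0.224]
0.66 [0.0566 0.0563] tool x,y units (rolled) [-0.056  0.224]
0.72 [0.065 0.06 ] tool x,y units (rolled) [-0.056  0.224]
0.78 [0.0732 0.0642] tool x,y units (rolled) [-0.056  0.224]
0.84 [0.0812 0.0689] tool x,y units (rolled) [-0.056  0.224]
0.9 [0.0888 0.0741] tool x,y units (rolled) [-0.056  0.224]
0.96 [0.0962 0.0797] tool x,y units (rolled) [-0.056  0.224]
1.02 [0.1031 0.0858] tool x,y units (rolled) [-0.056  0.224]
1.08 [0.1097 0.0922] tool x,y units (rolled) [-0.056  0.224]
1.14 [0.1159 0.099 ] tool x,y units (rolled) [-0.056  0.224]
1.2 [0.1217 0.1062] tool x,y units (rolled) [-0.056  0.224]
1.26 [0.1271 0.1138] tool x,y units (rolled) [-0.056  0.224]
```

>>> drive_tool:
  delta_pos:
    - [0.06, -0.04, -0.2]
    - [0, 0, -0.22]
    - [0, 0, 0]
    - [0, 0, 0]
  roll: [0, 0, 0, 0]

```text
clock: 11.67
ee_pos: [0.4198, 0.0739, 0.1516]
ee_rot: [[-0.153, 0.988, 0.002], [0.988, 0.153, 0.0], [0.0, 0.002, -1.0]]
force: [-0.5, -0.1, 0.4]
grip_width: 0.0007
gripper_force: 0.0
```

>>> drive_tool:
  delta_pos:
    - [-0.04, 0.157, 0]
    - [-0.04, 0.157, 0]
    - [-0.04, 0.157, 0]
    - [-0.04, 0.157, 0]
    - [-0.04, 0.157, 0]
    - [-0.04, 0.157, 0]
    - [-0.04, 0.157, 0]
    - [-0.04, 0.157, 0]
  roll: [-0.35, -0.35, -0.35, -0.35, -0.35, -0.35, -0.35, -0.35]

```text
clock: 12.33
ee_pos: [0.4708, 0.0762, 0.1506]
ee_rot: [[-0.472, 0.882, -0.001], [0.882, 0.472, -0.0], [0.0, -0.001, -1.0]]
force: [-0.1, -1.4, 0.3]
grip_width: 0.0005
gripper_force: 0.6
```

Run:
```python
from h import *
s=env.state(); print(s['clock'],loc(s['ee_pos']),s['ee_pos'][2],s['force'],s['moment'])
p,d=shot('side'); cv2.imwrite('pics/s3.png',cv2.resize(p[120:255,225:355,::-1],None,fx=4.4,fy=4.4,interpolation=cv2.INTER_CUBIC))
```

```text
12.3333 [0.0068132  0.04531341] 0.1505783147512184 [-0.09665841 -1.42988794  0.329602  ] [-0.30766528  0.11818886 -0.02725352]
```

View pics/s3.png

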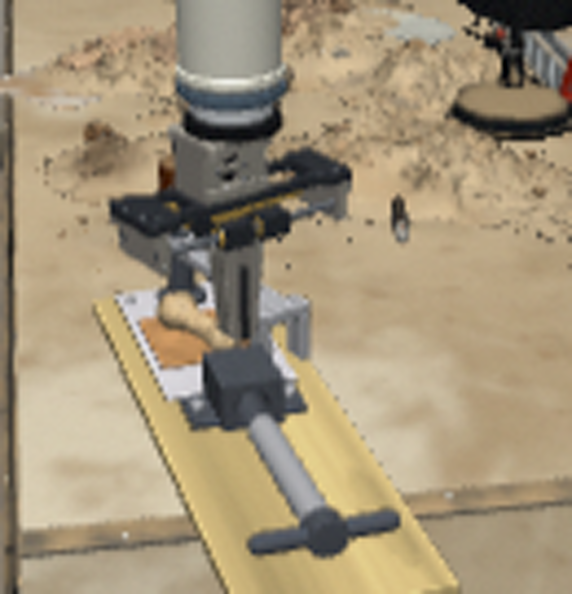

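The fork, at crop (290,320), is being carried aside by the fingers, and the bone is uncovered and unmoved. I'll continue the swing.

>>> drive_tool:
  delta_pos:
    - [-0.04, 0.157, 0]
    - [-0.04, 0.157, 0]
    - [-0.04, 0.157, 0]
    - [-0.04, 0.157, 0]
    - [-0.04, 0.157, 0]
    - [-0.04, 0.157, 0]
    - [-0.04, 0.157, 0]
    - [-0.04, 0.157, 0]
  roll: [-0.35, -0.35, -0.35, -0.35, -0.35, -0.35, -0.35, -0.35]

```text
clock: 13.05
ee_pos: [0.5185, 0.0957, 0.1505]
ee_rot: [[-0.735, 0.678, -0.001], [0.678, 0.735, -0.0], [0.0, -0.001, -1.0]]
force: [-0.2, -2.0, 0.2]
grip_width: 0.0007
gripper_force: 0.6
```

>>> drive_tool:
  delta_pos:
    - [-0.04, 0.157, 0]
    - [-0.04, 0.157, 0]
    - [-0.04, 0.157, 0]
    - [-0.04, 0.157, 0]
    - [-0.04, 0.157, 0]
    - [-0.04, 0.157, 0]
    - [-0.04, 0.157, 0]
    - [-0.04, 0.157, 0]
  roll: [-0.35, -0.35, -0.35, -0.35, -0.35, -0.35, -0.35, -0.35]

```text
clock: 13.72
ee_pos: [0.5573, 0.1298, 0.1506]
ee_rot: [[-0.918, 0.397, -0.0], [0.397, 0.918, -0.0], [0.0, -0.0, -1.0]]
force: [0.9, -1.5, -0.7]
grip_width: 0.0003
gripper_force: 0.6
```

Run:
```python
from h import *
s=env.state(); l=loc(s['ee_pos']); print(s['clock'],l,s['force'],s['moment'])
q=l-[-.001,.199]; print('r',np.hypot(*q),'ang',np.arctan2(q[0],-q[1])+np.arcsin(.0418/np.hypot(*q)))
```

```text
13.7167 [0.10047249 0.08518565] [ 0.85636322 -1.51926501 -0.67124672] [-0.28863103 -0.04948218  0.01135531]
r 0.15248073015945451 ang 1.0058213499627686
```

>>> drive_tool:
  delta_pos:
    - [-0.04, 0.157, 0]
    - [-0.04, 0.157, 0]
    - [-0.04, 0.157, 0]
    - [-0.02, 0.08, 0]
    - [-0.02, 0.08, 0]
    - [0, 0, 0]
  roll: [-0.35, -0.35, -0.35, -0.17, -0.17, 0]

```text
clock: 14.22
ee_pos: [0.5719, 0.1519, 0.1506]
ee_rot: [[-0.971, 0.24, 0.0], [0.24, 0.971, 0.0], [-0.0, 0.0, -1.0]]
force: [-0.5, 0.1, 0.1]
grip_width: 0.0006
gripper_force: 0.0
```

>>> drive_tool:
  delta_pos:
    - [-0.01, 0.04, 0]
    - [-0.01, 0.04, 0]
    - [0, 0.04, 0]
    - [0, 0, 0]
  roll: [-0.09, -0.09, 0, 0]

```text
clock: 14.55
ee_pos: [0.5738, 0.1561, 0.1507]
ee_rot: [[-0.976, 0.22, -0.0], [0.22, 0.976, 0.0], [0.0, 0.0, -1.0]]
force: [-0.4, -0.3, -0.3]
grip_width: 0.0006
gripper_force: 0.2
```

Not at the stop yet, so I'll press on gently until the force rises.

>>> drive_tool:
  delta_pos:
    - [0, 0.04, 0]
    - [0, 0.04, 0]
    - [0, 0.04, 0]
    - [0, 0, 0]
  roll: [0, 0, 0, 0]

```text
clock: 14.88
ee_pos: [0.5746, 0.1595, 0.1507]
ee_rot: [[-0.976, 0.219, -0.001], [0.219, 0.976, -0.003], [0.0, -0.003, -1.0]]
force: [0.3, -9.6, 2.1]
grip_width: 0.0002
gripper_force: 4.8
```

>>> drive_tool:
  delta_pos:
    - [0, 0.04, 0]
    - [0, 0.04, 0]
    - [0, 0, 0]
  roll: [0, 0, 0]

```text
clock: 15.13
ee_pos: [0.5748, 0.1601, 0.1507]
ee_rot: [[-0.976, 0.218, -0.003], [0.218, 0.976, -0.007], [0.001, -0.007, -1.0]]
force: [-1.0, -24.3, 7.6]
grip_width: 0.0006
gripper_force: 12.4
```

The bar is at its stop: force rose to 24 N without further motion. I'll back off, lift and check.

>>> drive_tool:
  delta_pos:
    - [0, -0.2, 0]
    - [0, -0.2, 0]
    - [0, -0.1, 0]
    - [0, 0, -0.5]
    - [0, 0, -0.7]
    - [0, 0, -0.7]
    - [0, 0, -0.7]
    - [0, 0, -0.7]
  roll: [0, 0, 0, 0, 0, 0, 0, 0]

```text
clock: 15.8
ee_pos: [0.5709, 0.1445, 0.284]
ee_rot: [[-0.976, 0.219, -0.0], [0.219, 0.976, 0.001], [0.0, 0.0, -1.0]]
force: [1.1, 0.5, -0.9]
grip_width: 0.0007
gripper_force: 0.0
```

>>> drive_tool:
  delta_pos:
    - [0.7, 0, 0]
    - [0.7, 0, 0]
    - [0.7, 0, 0]
    - [0.7, 0, 0]
    - [0.7, 0, 0]
    - [0.7, 0, 0]
    - [0.5, 0, 0]
    - [0, 0, 0]
  roll: [0, 0, 0, 0, 0, 0, 0, 0]

```text
clock: 16.47
ee_pos: [0.3843, 0.1858, 0.2824]
ee_rot: [[-0.976, 0.218, -0.002], [0.218, 0.976, 0.0], [0.002, -0.0, -1.0]]
force: [0.5, -0.1, -0.3]
grip_width: 0.0001
gripper_force: 0.0
```

Run:
```python
from h import *
s=env.state(); print(s['clock'],s['ee_pos'])
p,d=shot('top'); cv2.imwrite('pics/t3.png',cv2.resize(p[185:275,215:395,::-1],None,fx=4.4,fy=4.4,interpolation=cv2.INTER_CUBIC))
C=cloud('top',d); L=loc(C); Z=C[...,2]
m=(Z>.07)&(Z<.09)&(L[...,0]>.03)&(L[...,0]<.13)&(L[...,1]>.1)&(L[...,1]<.24); v,u=np.nonzero(m); q=loc(ray('top',np.c_[u,v],.082)); print(len(v),q.mean(0),'bar angle',np.median(np.arctan2(q[:,0]+.001,.199-q[:,1])), 'fit', np.polyfit(q[:,0],q[:,1],1), np.pi/2-np.arctan(-np.polyfit(q[:,0],q[:,1],1)[0]))
```

```text
16.4667 [0.38425317 0.18576336 0.28243986]
251 [0.08153659 0.16633601] bar angle 1.1973820775084776 fit [-0.41664795  0.20030806] 1.1760211542722292
```

View pics/t3.png

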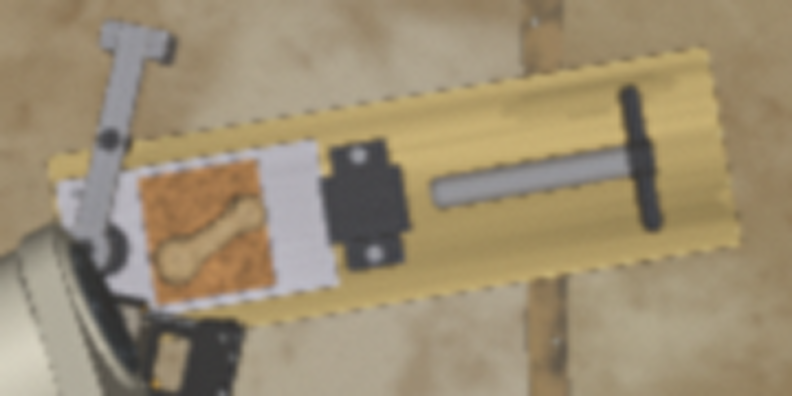

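The bar is open at about 1.2 rad with its fork at crop (138,42). The bone is in place on the cork at (210,240), and the pin is in line and free of the sleeve. I'm handing the job in.

```bash
python3 -c "
from rig import env; print(env.finish_job())"
```

```text
the job is handed in; nothing more can be done
None
```

I drew the pin straight out and left it lying in line in front of the sleeve, then opened the swing bar to its stop (about 1.2 rad); the bone stayed in place, no bystander was touched as far as I could see, and I handed the job in at about 16.5 s (no verdict was returned).

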